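# Take the spent tape cassette out of the desktop label maker

## Robot

A 6-joint arm with a two-finger parallel gripper is mounted at the origin on the work surface. World frame = base frame: x ahead of the robot, y to its left, z up, the work surface at z = 0. Lengths are in m, angles in degrees, forces in N, time in s.
With the tool pointing down it reaches from about 0.3 to 0.75 m from the base axis. Payload 8.5 kg.
Tool frame: the origin (TCP) lies at the very end of the fingers, on their centre line; the grasp point (between the pads) lies 19 mm behind it; z points along the fingers, y is the line along which they close (so a half turn about z gives the same grasp; the last joint's range is limited). The gripper opens to 85 mm and grips with 20 to 120 N. Pads are 22 mm wide; open, the fingers measure 114 mm over their backs; the gripper's body (76 mm by 85 mm) begins 54 mm behind the grasp point. The pads swing forward as they close: fully open they stand 13 mm farther back than shut.
Start: joints at [-85.789, 21.807, 74.336, -0, 83.858, -12.336], TCP at [0.157, -0.527, 0.202] pointing down, gripper open.
Joint ranges: [-178.18, 178.18], [-50.72, 133.34], [12.68, 142.11], [-81.47, 261.47], [9.98, 163.14], [-165.26, 165.26]. Speed limits (degrees/s): [136.94, 136.94, 180, 180, 180, 180].

## Interface

Orientations are given as a 3x3 rotation matrix whose columns are the frame's x, y, z axes.
In Python, from rig import observe, cams, ticket gives the robot as it stands.
- The arm moves only by the tool move_arm, never from a script. Its arguments are lists of equal length, an entry for each row: "jaw": the finger opening in cm, from 0 to 8.54; "dp": the shift along the tool's x, y, z in cm, a list of three; "turn": the turn, a rotation vector about the tool's x, y, z in rad, a list of three. In form: {"jaw": [jaw, ...], "dp": [[tx, ty, tz], ...], "turn": [[wx, wy, wz], ...]}. A call has 1 to 12 rows; each row shifts and turns the commanded pose from where the row before left it, along the tool's axes as they then stand; what a row does not reach is not made up. A row lasts 1/12 s, in which the tool goes at most 41.7 mm and 7.16 degrees, less where a joint would pass 70% of its speed; a pose out of reach is approached as far as the arm can. A call is refused whole if a number of a shift passes 4.17 or a number of a turn 0.125, either way. A call with a gripper value outside its range is refused whole. The fingers move at their own pace and stop on an object; "force" is the grip in N (left out, the last holds). Time passes only in rows, so rows that do not move let the fingers close. It gives the time, the measured TCP pose, the force, the opening and the grip force at its end, in the units of the state.
- observe(): the state, without advancing time (a new reading comes with each control period).
- cams.get_image(name): name is "scene" or "top" or "wrist"; returns (picture, depth): 480x640x3 uint8, red, green, blue; 480x640 float32, m along the optical axis (not along the pixel's ray), 0 where there is no reading.
- cams.calibration(name): a dict with "vertical_fov" (degrees; the focal length in pixels is half the picture's height over the tangent of half this angle, whatever the lens; pixels are square), "cx", "cy" (the principal point, pixels), "view" (4x4, takes a point from world to camera coordinates); the wrist camera has in their place "tool_from_camera" (4x4, takes a point from camera to tool coordinates, whose origin is the TCP and whose axes are the flange's). Camera axes: x right, y up, looking along -z (the intrinsics and any distortion apply to the point x, -y, -z); pixel columns grow to the right and rows downward; lengths in m; the calibration is good to about 2 mm. The wrist camera is an equidistant fisheye: a pixel r from the principal point sees the ray r / f radians off the axis. A picture is of the moment at which its call begins: read the wrist's pose just before it. calibration takes no time and is no camera call.
- ticket.close_job(): hands the job in; it is judged then, once.
Trained networks look in the newest picture that a camera, given by its name, has taken for a name from the list of things; names that differ only in an ending like _2 or _b are one class to them, and where a whole thing is asked for, a point or a joint stands for the part that bears it (a point fixed in the world has none). Each returns a list of dicts, best first, with "p" (0 to 1); they miss things now and then, are a little off and sometimes report something else, mostly with a low value. They report only what shows in the picture. A call takes as long as a camera call.
- cams.spot_in(camera, query): "box" ([centre column, centre row, width, height] as shares, 0 to 1, of the picture: columns of its width, rows of its height, round what is visible of it).
- cams.outline_of(camera, query): "mask" (480x640 bool, what is visible of it) and "box" ([centre column, centre row, width, height] as shares, 0 to 1, of the picture: columns of its width, rows of its height, round what is visible of it).
- cams.mark_of(camera, query): "location" ([column, row] as shares, 0 to 1, of the picture: columns of its width, rows of its height: a listed point, or the origin of a listed thing).
The state is a dict: "time_s": time; "q": joint angles; "qvel": joint speeds; "joint_efforts": joint torques, N m; "position": TCP position; "tool_rot": TCP orientation; "ft_force": force on the tool from outside, world axes, zero at the start; "wrist_torque": the same for the moment, N m; "grip_width": finger opening in m; "gripper_force": force on a finger pad.
Only numpy, scipy, OpenCV 4.12 (cv2) and the standard library are available. Lean on these libraries where they do the work, as an engineer would, in place of code of your own. Each camera call takes 0.05 s, during which the arm holds its last target. There are 200 camera calls.

## Task

The tape in the label maker is used up: press in the sprung orange tab at the front of its cover and, keeping it pressed, lift the cover off its catch and swing it all the way open. Take out the black cassette and lay it flat in the blue box for empties, then shut the cover again until its catch snaps home. Leave the other things on the desk where they are.

Things in the scene. Friction and masses are not known exactly. Their poses are not given: they have to be found in the camera images.
- labeller: Grey desktop label maker, 220 (x) x 180 (y) x 92 mm high, on the desk, does not slide. Origin on the desk, mid-width; in its frame it spans x -115 (front, keyboard side, nearest the robot) to +105 (back). x -115 to -20 is a low keyboard deck, 36 above the desk; x -20 to +105 is the tape compartment, its flat deck 50 above the desk, under a domed cover.
- recess (a point): Centre of the floor of the cassette recess in the compartment deck, 42 mm above the desk, 50 mm behind the label maker's origin (x = +50). The recess is 8 deep, 84 (x) x 50 (y), 2 mm clear all round the cassette. Axes as the label maker's. Hidden by the cover while that is shut.
- cover (a joint): Angle (rad) of the label maker's domed cover about the hinge: 0 shut, grows as its front edge rises, 1.8 (leaning a little back past upright) fully open at a stop. Stiff hinge: about 1.5 N upward at the front edge moves it, and it stays at whatever angle it is left. A shell 125 deep x 160 wide x 42 mm high, 0.11 kg. While the catch holds it can rise only 0.013 rad.
- hinge (a point): Middle of the cover's hinge line (which runs along y), at the back of the label maker, 50 mm above the desk. Axes turn with the cover: x from its front to its back, z out through its roof; when shut they are parallel to the label maker's. In these axes the cover fills x -125 to 0, y -80 to 80, z 0 to 42 mm. Opening turns it about +y.
- tab (a joint): Travel (m) of the orange tab into the cover: 0 out (the catch below it hooks under the housing's rim), 0.007 fully in; the catch is free from 0.004 on. 2.5 N starts it, 7.4 N holds it in; it springs back by itself. Once the cover's front edge has risen 8 mm the catch is clear and the tab may be let go. On shutting, the ramped catch springs past the rim by itself.
- tab_face (a point): Centre of the front face of the orange ribbed tab, which stands 7 mm proud in the middle of the cover's front wall; face 36 wide x 24 high, 67 above the desk and 132 mm in front of the hinge when shut (its bottom edge 55 above the desk). It is pressed along its own +x (towards the hinge). Inside, the catch leg reaches 16 mm below the rim of the cover, 15 to 24 mm behind the face. Moves with the cover; axes as hinge.
- cover_press (a point): Point on the outside of the cover's roof, mid-width, 20 mm behind its front edge, 105 from the hinge, 92 above the desk when shut: pushing here from behind brings the open cover over and down, and pressing down here (5 to 15 N) snaps it shut. It moves with the cover; axes as hinge.
- cassette_mid (a point): Centre of the spent tape cassette: black block with yellow label, 80 (x) x 46 (y) x 38 mm high, about 0.09 kg, loose; the point is 19 above its underside. At the start it stands in the recess under the cover, its x along the label maker's x, its top 80 mm above the desk; 30 mm stand out of the recess. Gripped across its 46 mm width.
- box: Blue open-topped plastic box for empties, 200 (x) x 160 (y) x 50 high outside, walls and floor 4 thick, empty, fixed to the desk. Origin: centre of its underside; axes along its sides, z up.
- spare_mid (a point): Centre (half-way up) of a new, white cassette, 80 x 46 x 38, lying on the desk; bystander.
- stapler: Red and black stapler, 130 x 38 x 56, origin at the centre of its underside; bystander.
- mug: White mug, 82 across, 95 high, handle at its +y, origin at the centre of its underside; bystander.
- calculator: Dark pocket calculator, 150 x 80 x 14, origin at the centre of its underside; bystander.
- punch: Blue and black hole punch, 110 x 100 x 76, origin at the centre of its underside; bystander.
- pens: Dark pen pot with pens, 76 across, about 165 high with the pens, origin at the centre of its underside; bystander.
- mouse: Black computer mouse, 105 x 60 x 34, origin at the centre of its underside; bystander.
- notes: Yellow and pink block of sticky notes, 76 x 76 x 36, origin at the centre of its underside; bystander.

How it is judged:
By the outcome, as a careful person would: the job done as asked, in the order asked, and still so for the second after the job is handed in, with the robot touching nothing.
It also fails if it takes over 72 s, if anything falls off the work surface, if the arm or the gripper's body presses on something with over 40 N, if the wrist force passes 120 N, or if a joint passes its speed limit or range.

## Working session

There is one attempt and no reset: what is moved stays moved. The work goes in short steps, Python scripts to look and compute and a tool call to move; the robot and the scene stay as the last step left them, time stands still between calls to the robot, and variables do not carry over. Pictures are saved under pics/ and viewed, at most 10 in all, crops included, and the job is handed in when it is done.

Besides the shell and the picture viewer there is one more tool, called after ">>>" as name(argument=value, ...), one argument or row to a line, values as JSON. move_arm: Moves the arm, as the interface text tells. Its arguments: {"type":"object","properties":{"jaw":{"type":"array","items":{"type":"number"}},"dp":{"type":"array","items":{"type":"array","items":{"type":"number"}}},"turn":{"type":"array","items":{"type":"array","items":{"type":"number"}}},"force":{"type":"number"}},"required":["jaw","dp","turn"]}

```bash
mkdir -p pics; ls
cat > h.py <<'E'
import numpy as np, cv2
from rig import observe, cams, ticket
def snap(cam,name=None):
    im,d=cams.get_image(cam)
    if name: cv2.imwrite(f'pics/{name}.png',cv2.cvtColor(im,cv2.COLOR_RGB2BGR))
    return im,d
def rays(cam,uv,st=None):
    c=cams.calibration(cam); f=240/np.tan(np.radians(c['vertical_fov'])/2)
    uv=np.atleast_2d(uv).astype(float); a=(uv[:,0]-c['cx'])/f; b=(uv[:,1]-c['cy'])/f
    if cam=='wrist':
        th=np.hypot(a,b); s=np.where(th>1e-9,np.tan(th)/np.maximum(th,1e-9),1); a,b=a*s,b*s
        T=np.eye(4); T[:3,:3]=st['tool_rot']; T[:3,3]=st['position']; M=T@np.array(c['tool_from_camera'])
    else: M=np.linalg.inv(np.array(c['view']))
    D=np.c_[a,-b,-np.ones(len(a))]@M[:3,:3].T
    return M[:3,3],D   # point = o + depth*D
def at_depth(cam,uv,dep,st=None):
    o,D=rays(cam,uv,st); return o+np.atleast_1d(dep)[:,None]*D
def at_z(cam,uv,z,st=None):
    o,D=rays(cam,uv,st); return o+((z-o[2])/D[:,2])[:,None]*D
def cloud(cam,mask,d,st=None):
    v,u=np.nonzero(mask&(d>0)); return at_depth(cam,np.c_[u,v],d[v,u],st)
E
cat > a.py <<'E'
from h import *
np.set_printoptions(precision=4,suppress=True)
s=observe(); print(s['time_s'],s['position'],s['tool_rot'])
ims={c:snap(c,c+'0') for c in('scene','top')}
for c in('top','scene'):
    print(c,cams.calibration(c))
    d=ims[c][1]
    for q in('labeller','box'):
        r=cams.outline_of(c,q)
        for m in r[:1]:
            P=cloud(c,m['mask'],d); print(q,m['p'],np.array(m['box'])*[640,480,640,480],len(P))
            for lo,hi in((.02,.045),(.045,.055),(.08,.1)):
                k=P[(P[:,2]>lo)&(P[:,2]<hi)]
                if len(k)>30:
                    R=cv2.minAreaRect((k[:,:2]*1000).astype(np.float32)); print(lo,len(k),R,np.median(k[:,2]))
    for q in('labeller','tab_face','cover_press','hinge','box','spare_mid','stapler','mug','calculator','punch','pens','mouse','notes'):
        r=cams.mark_of(c,q)
        for m in r[:1]:
            uv=np.array(m['location'])*[640,480]; i=np.clip(uv.astype(int),0,[639,479])
            z={'tab_face':.067,'cover_press':.092,'hinge':.05,'spare_mid':.019}.get(q,0)
            print(q,round(m['p'],2),uv,at_z(c,uv,z)[0],'depth',at_depth(c,uv,d[i[1],i[0]])[0])
E
python3 a.py
```

```text
pics
0.0 [ 0.1566 -0.5269  0.2009] [[ 0.9586  0.2847 -0.0002]
 [ 0.2847 -0.9586  0.0014]
 [ 0.0003 -0.0014 -1.    ]]
top {'vertical_fov': 56.932291033342864, 'cx': 311.4503590330792, 'cy': 237.42568390797192, 'view': array([[ 0.0164, -0.9998,  0.006 , -0.017 ],
       [ 0.9811,  0.0172,  0.1926, -0.6059],
       [-0.1927,  0.0028,  0.9813, -1.0101],
       [ 0.    ,  0.    ,  0.    ,  1.    ]])}
labeller 0.59 [243.52  306.096  87.104 108.   ] 7321
0.02 3129 ((437.8056640625, 156.051025390625), (179.94235229492188, 219.0692596435547), 82.3689956665039) 0.03533964235957687
0.045 139 ((485.01116943359375, 140.166748046875), (150.6524200439453, 135.33026123046875), 82.46484375) 0.04882988579840997
0.08 3815 ((482.6002197265625, 150.34829711914062), (160.50241088867188, 131.07151794433594), 82.37493133544922) 0.09067089356511615
box 0.82 [379.776 300.288  78.272  97.584] 5791
0.02 360 ((462.17120361328125, -170.29176330566406), (159.94615173339844, 199.97659301757812), 79.27698516845703) 0.03399025223167618
0.045 478 ((462.0475158691406, -170.67727661132812), (160.52432250976562, 200.2362
[... 2439 characters left out ...]
83  0.0025]
spare_mid 0.83 [244.608 257.424] [ 0.7439 -0.0699  0.019 ] depth [ 0.7526 -0.047   0.0375]
stapler 0.73 [244.288 259.824] [ 0.7404 -0.0836  0.    ] depth [ 0.7571 -0.0393  0.0361]
mug 0.87 [301.632 335.28 ] [0.7439 0.2497 0.    ] depth [0.7631 0.2837 0.0417]
calculator 0.87 [285.184 186.   ] [ 0.4334 -0.4082  0.    ] depth [ 0.4455 -0.3848  0.0144]
punch 0.67 [227.776 201.024] [ 0.6534 -0.4146  0.    ] depth [ 0.6609 -0.3931  0.0132]
pens 0.96 [388.608 366.288] [0.6263 0.426  0.    ] depth [0.6527 0.4521 0.0437]
mouse 0.91 [458.88  335.376] [ 0.4276  0.4399 -0.    ] depth [0.4538 0.4579 0.0309]
notes 0.75 [221.632 236.112] [ 0.7511 -0.2276  0.    ] depth [ 0.7664 -0.1799  0.034 ]
```

Run:
```python
from h import *
np.set_printoptions(precision=3,suppress=True)
print(cams.calibration('wrist'))
a=cv2.imread('pics/top0.png')[130:380,90:540]; b=cv2.imread('pics/scene0.png')[170:420,190:520]
cv2.imwrite('pics/m0.png',np.hstack([a,b]))
# planner: move from current tool pose to goal (tool axes)
s=observe();R=np.array(s['tool_rot'])
a=np.radians(-7.6);x=np.array([np.cos(a),np.sin(a),0]);y=np.array([np.sin(a),-np.cos(a),0]);G=np.c_[x,y,[0,0,-1]]
print(cv2.Rodrigues(R.T@G)[0].ravel())
```

```text
{'vertical_fov': 65.70646984690485, 'cx': 323.0621629327383, 'cy': 239.83261465527556, 'tool_from_camera': array([[ 0.   ,  0.958,  0.285,  0.072],
       [ 1.   ,  0.   , -0.001, -0.   ],
       [-0.001,  0.285, -0.958, -0.173],
       [ 0.   ,  0.   ,  0.   ,  1.   ]])}
[-0.    -0.     0.421]
```

View pics/m0.png

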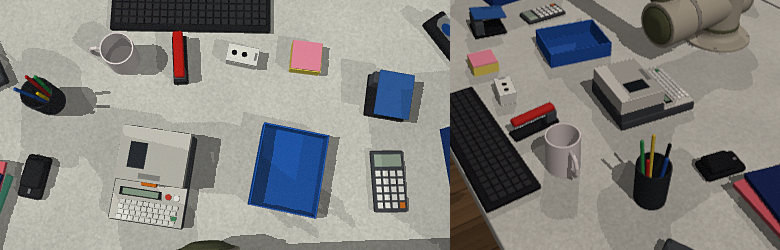

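```bash
cat >> h.py <<'E'
from scipy.spatial.transform import Rotation as Ro
ORG=np.array([.4428,.1554,0]); YAW=-7.6
def lab(x,y,z,yaw=None): # labeller frame (mm) -> world m
    a=np.radians(YAW); return ORG+np.array([np.cos(a)*x-np.sin(a)*y,np.sin(a)*x+np.cos(a)*y,z])/1000
def tool(yaw,pitch): # pitch 0 = down, 90 = forward horizontal
    a,p=np.radians(yaw),np.radians(pitch); f=np.array([np.cos(a),np.sin(a),0]); u=np.array([0,0,1.])
    return np.c_[np.cos(p)*f+np.sin(p)*u,[np.sin(a),-np.cos(a),0],np.sin(p)*f-np.cos(p)*u]
def plan(p0,R0,p1,R1,n):
    w=Ro.from_matrix(R0.T@R1).as_rotvec()/n; S=sum(Ro.from_rotvec(w*k).as_matrix() for k in range(n))
    dp=np.linalg.solve(S,R0.T@(np.asarray(p1)-p0))*100
    print(n,'rows dp',np.round(dp,2),'turn',np.round(w,4),'|dp|',round(np.linalg.norm(dp),2))
def here(): s=observe(); return np.array(s['position']),np.array(s['tool_rot'])
E
python3 - <<'E'
from h import *
p,R=here()
A=(np.array([.40,-.20,.25]),tool(-7.6,0)); B=(lab(-50,0,110),tool(-7.6,45))
plan(p,R,*A,12); plan(*A,*B,11)
E
```

```text
12 rows dp [ 2.3  -2.54 -0.4 ] turn [-0.     -0.      0.0351] |dp| 3.45
11 rows dp [-0.93 -3.25  1.05] turn [0.     0.0714 0.    ] |dp| 3.54
```

>>> move_arm(
  jaw=[0,0,0,0,0,0,0,0,0,0,0,0],
  dp=[
    [2.3,-2.54,-0.4],
    [2.3,-2.54,-0.4],
    [2.3,-2.54,-0.4],
    [2.3,-2.54,-0.4],
    [2.3,-2.54,-0.4],
    [2.3,-2.54,-0.4],
    [2.3,-2.54,-0.4],
    [2.3,-2.54,-0.4],
    [2.3,-2.54,-0.4],
    [2.3,-2.54,-0.4],
    [2.3,-2.54,-0.4],
    [2.3,-2.54,-0.4],
  ],
  turn=[
    [0,0,0.0351],
    [0,0,0.0351],
    [0,0,0.0351],
    [0,0,0.0351],
    [0,0,0.0351],
    [0,0,0.0351],
    [0,0,0.0351],
    [0,0,0.0351],
    [0,0,0.0351],
    [0,0,0.0351],
    [0,0,0.0351],
    [0,0,0.0351],
  ],
)

```text
time_s: 2.6
position: [0.4013, -0.1982, 0.25]
tool_rot: [[0.991, -0.134, 0.0], [-0.134, -0.991, -0.0], [0.0, 0.0, -1.0]]
ft_force: [-0.4, -0.8, -0.4]
grip_width: 0.0001
gripper_force: 0.0
```

>>> move_arm(
  jaw=[0,0,0,0,0,0,0,0,0,0,0],
  dp=[
    [-0.93,-3.25,1.05],
    [-0.93,-3.25,1.05],
    [-0.93,-3.25,1.05],
    [-0.93,-3.25,1.05],
    [-0.93,-3.25,1.05],
    [-0.93,-3.25,1.05],
    [-0.93,-3.25,1.05],
    [-0.93,-3.25,1.05],
    [-0.93,-3.25,1.05],
    [-0.93,-3.25,1.05],
    [-0.93,-3.25,1.05],
  ],
  turn=[
    [0,0.0714,0],
    [0,0.0714,0],
    [0,0.0714,0],
    [0,0.0714,0],
    [0,0.0714,0],
    [0,0.0714,0],
    [0,0.0714,0],
    [0,0.0714,0],
    [0,0.0714,0],
    [0,0.0714,0],
    [0,0.0714,0],
  ],
)

```text
time_s: 3.52
position: [0.385, 0.0796, 0.1358]
tool_rot: [[0.805, -0.167, 0.57], [-0.114, -0.985, -0.128], [0.583, 0.038, -0.812]]
ft_force: [0.1, -0.3, 0.7]
grip_width: 0.0002
gripper_force: 0.0
```

Run:
```python
from h import *
im,d=snap('wrist','w1')
s=observe();p,R=here(); print(p,R,s['q'],s['time_s'])
r=cams.mark_of('wrist','tab_face'); 
for m in r[:2]:
    uv=np.array(m['location'])*[640,480]; i=uv.astype(int); print(m['p'],uv,at_z('wrist',uv,.067,s)[0],at_depth('wrist',uv,d[i[1],i[0]],s)[0])
m=cams.outline_of('wrist','tab')
for k in m[:1]:
    P=cloud('wrist',k['mask'],d,s); Q=(P-ORG)@np.c_[lab(1000,0,0)-ORG,lab(0,1000,0)-ORG,[0,0,1]]*1000
    print(k['p'],len(P),np.percentile(Q,[5,50,95],axis=0))
plan(p,R,lab(-50,0,59),tool(-7.6,45),8)
```

```text
[0.38466361 0.07935051 0.13513808] [[ 0.80442663 -0.17082199  0.5689619 ]
 [-0.11731506 -0.98458351 -0.12974007]
 [ 0.58235296  0.03761857 -0.81206519]] [ -0.22692414   1.05198236 127.36051236 -24.29029113  18.05396735
 119.83132192] 3.5667
0.95 [203.328 276.096] [0.41525003 0.15745172 0.067     ] [0.41532068 0.15751586 0.06674891]
0.68 938 [[-28.09127322 -17.6522948   61.1914548 ]
 [-25.483019    -2.58661698  77.65913081]
 [-20.09594324  14.75333728  79.54922224]]
8 rows dp [-0.64 -1.06  0.68] turn [ 0.0068  0.0205 -0.0007] |dp| 1.41
```

View pics/w1.png

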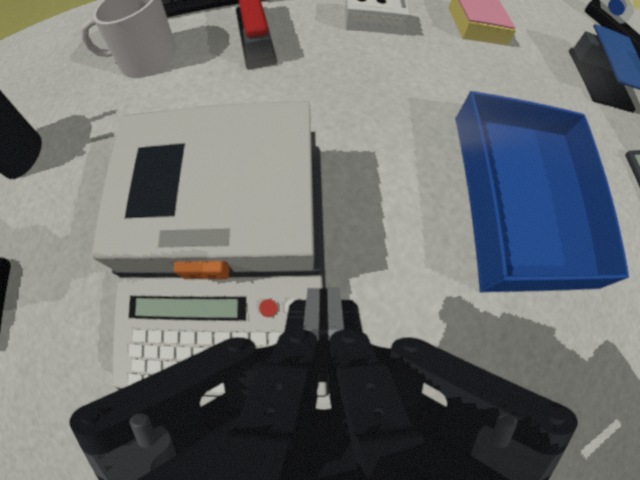

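Run:
```python
from h import *
p,R=here()
plan(p,R,lab(-48,-1.5,62),tool(-7.6,22),8)
```

```text
8 rows dp [-0.47 -1.05  0.77] turn [ 0.0063 -0.0295 -0.0015] |dp| 1.38
```

>>> move_arm(
  jaw=[0,0,0,0,0,0,0,0,0],
  dp=[
    [-0.47,-1.05,0.77],
    [-0.47,-1.05,0.77],
    [-0.47,-1.05,0.77],
    [-0.47,-1.05,0.77],
    [-0.47,-1.05,0.77],
    [-0.47,-1.05,0.77],
    [-0.47,-1.05,0.77],
    [-0.47,-1.05,0.77],
    [0,0,0],
  ],
  turn=[
    [0.006,-0.0295,-0.0015],
    [0.006,-0.0295,-0.0015],
    [0.006,-0.0295,-0.0015],
    [0.006,-0.0295,-0.0015],
    [0.006,-0.0295,-0.0015],
    [0.006,-0.0295,-0.0015],
    [0.006,-0.0295,-0.0015],
    [0.006,-0.0295,-0.0015],
    [0,0,0],
  ],
)

```text
time_s: 4.42
position: [0.3972, 0.1604, 0.062]
tool_rot: [[0.919, -0.135, 0.371], [-0.125, -0.991, -0.051], [0.374, 0.0, -0.927]]
ft_force: [-0.9, -0.0, 0.9]
grip_width: -0.0002
gripper_force: 0.0
```

```bash
cat > b.py <<'E'
from h import *
import sys
np.set_printoptions(precision=4,suppress=True)
def show():
    s=observe(); p,R=here(); L=(p-ORG)@np.c_[lab(1000,0,0)-ORG,lab(0,1000,0)-ORG,[0,0,1]]*1000
    print('t',s['time_s'],'lab mm',L.round(1),'pitch',np.degrees(np.arcsin(R[2,0])).round(1),'rpy err',np.degrees(Ro.from_matrix(R.T@tool(-7.6,np.degrees(np.arcsin(R[2,0])))).as_rotvec()).round(1),'F',np.round(s['ft_force'],1),'q',np.round(s['q'],0))
    return p,R
if __name__=='__main__':show()
E
python3 - <<'E'
from b import *
p,R=show()
plan(p,R,lab(-38,-1.5,62),tool(-7.6,22),3)
plan(lab(-38,-1.5,62),tool(-7.6,22),lab(-30,-1.5,62),tool(-7.6,22),5)
E
```

```text
t 4.4167 lab mm [-45.8  -1.   62. ] pitch 22.0 rpy err [ 0.1  0.  -0.1] F [-0.9 -0.   0.9] q [ 11.  15. 119. -16.  25. 122.]
3 rows dp [0.24 0.02 0.1 ] turn [ 0.0005  0.0001 -0.0008] |dp| 0.26
5 rows dp [0.15 0.   0.06] turn [0. 0. 0.] |dp| 0.16
```

>>> move_arm(
  jaw=[0,0,0,0,0,0,0,0],
  dp=[
    [0.24,0,0.1],
    [0.24,0,0.1],
    [0.24,0,0.1],
    [0.15,0,0.06],
    [0.15,0,0.06],
    [0.15,0,0.06],
    [0.15,0,0.06],
    [0,0,0],
  ],
  turn=[
    [0,0,0],
    [0,0,0],
    [0,0,0],
    [0,0,0],
    [0,0,0],
    [0,0,0],
    [0,0,0],
    [0,0,0],
  ],
)

```text
time_s: 5.08
position: [0.4105, 0.1579, 0.0623]
tool_rot: [[0.918, -0.136, 0.372], [-0.125, -0.991, -0.053], [0.376, 0.002, -0.927]]
ft_force: [-0.3, -0.8, 0.1]
grip_width: 0.0
gripper_force: 0.0
```

```bash
python3 b.py
```

```text
t 5.0833 lab mm [-32.4  -1.8  62.3] pitch 22.1 rpy err [ 0.2  0.  -0.2] F [-0.3 -0.8  0.1] q [ 10.  16. 118. -16.  26. 121.]
```

>>> move_arm(
  jaw=[0,0,0,0,0],
  dp=[
    [0.15,0,0.06],
    [0.15,0,0.06],
    [0.15,0,0.06],
    [0.15,0,0.06],
    [0,0,0],
  ],
  turn=[
    [0,0,0],
    [0,0,0],
    [0,0,0],
    [0,0,0],
    [0,0,0],
  ],
)

```text
time_s: 5.5
position: [0.4169, 0.1571, 0.0623]
tool_rot: [[0.918, -0.136, 0.372], [-0.125, -0.991, -0.053], [0.376, 0.002, -0.927]]
ft_force: [-0.7, 0.9, 0.2]
grip_width: 0.0001
gripper_force: 0.0
```

```bash
python3 b.py
```

```text
t 5.5 lab mm [-25.9  -1.7  62.3] pitch 22.1 rpy err [ 0.2  0.  -0.2] F [-0.7  0.9  0.2] q [ 10.  16. 117. -15.  26. 120.]
```

Run:
```python
from b import *
im,d=snap('wrist'); s=observe()
cv2.imwrite('pics/w2.png',cv2.cvtColor(cv2.resize(im[150:390,200:520],None,fx=2,fy=2),cv2.COLOR_RGB2BGR))
m=cams.outline_of('wrist','tab')
B=np.c_[lab(1000,0,0)-ORG,lab(0,1000,0)-ORG,[0,0,1]]
for k in m[:1]:
    P=cloud('wrist',k['mask'],d,s); Q=(P-ORG)@B*1000
    print(k['p'],len(P),np.percentile(Q,[5,50,95],axis=0))
for i in range(2):
    P=cloud('wrist',np.ones((480,640),bool),d,s);Q=(P-ORG)@B*1000
    break
k=Q[(abs(Q[:,1])<75)&(Q[:,2]>84)&(Q[:,2]<98)&(Q[:,0]<60)&(Q[:,0]>-60)];print('roof',len(k),np.percentile(k,[1,50,99],axis=0))
```

```text
0.71 1125 [[-27.351  -15.0786  77.1602]
 [-24.1081   0.0432  79.2432]
 [-20.9457  15.6975  80.3783]]
roof 54647 [[-19.9463 -73.2229  90.9232]
 [ 16.3503  -0.1624  92.5502]
 [ 59.0142  73.1763  94.1369]]
```

View pics/w2.png

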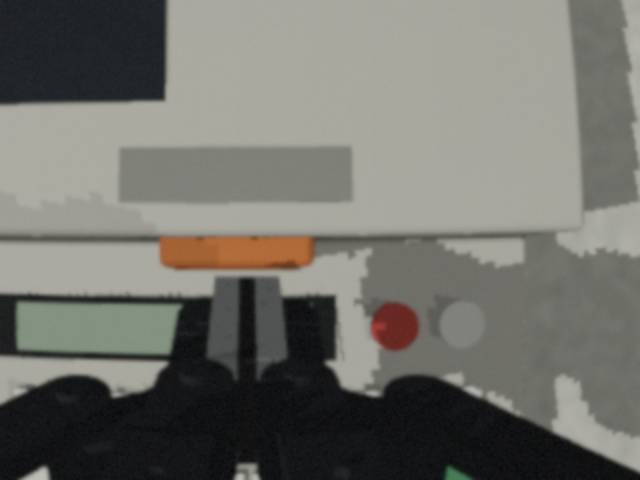

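>>> move_arm(
  jaw=[0,0,0,0,0],
  dp=[
    [0.15,0,0.06],
    [0.15,0,0.06],
    [0.15,0,0.06],
    [0.09,0,0.04],
    [0,0,0],
  ],
  turn=[
    [0,0,0],
    [0,0,0],
    [0,0,0],
    [0,0,0],
    [0,0,0],
  ],
)

```text
time_s: 6.02
position: [0.4226, 0.1563, 0.0623]
tool_rot: [[0.918, -0.136, 0.372], [-0.125, -0.991, -0.053], [0.376, 0.002, -0.927]]
ft_force: [0.2, -0.4, -0.1]
grip_width: 0.0001
gripper_force: 0.0
```

```bash
python3 b.py
```

```text
t 6.0167 lab mm [-20.1  -1.8  62.3] pitch 22.1 rpy err [ 0.2  0.  -0.2] F [ 0.2 -0.4 -0.1] q [  9.  17. 117. -15.  26. 119.]
```

Run:
```python
from b import *
np.set_printoptions(precision=1,suppress=True)
im,d=snap('wrist'); s=observe()
cv2.imwrite('pics/w3.png',cv2.cvtColor(cv2.resize(im[210:330,240:400],None,fx=4,fy=4),cv2.COLOR_RGB2BGR))
B=np.c_[lab(1000,0,0)-ORG,lab(0,1000,0)-ORG,[0,0,1]]
for u in (318,323,328):
  for v in range(262,306,4):
    P=at_depth('wrist',[u,v],d[v,u],s); print(u,v,im[v,u],(P-ORG)@B*1000, (P[0]-s['position'])@np.array(s['tool_rot'])*1000)
```

```text
318 262 [130 131 123] [[-12.4   0.3  93.5]] [ 19.1  -2.1 -26. ]
318 266 [169 169 160] [[-14.1   0.3  92. ]] [ 17.   -2.1 -25.3]
318 270 [169 168 159] [[-15.8   0.3  92.5]] [ 15.6  -2.1 -26.3]
318 274 [171 170 161] [[-17.4   0.3  91.9]] [ 13.8  -2.1 -26.4]
318 278 [159 158 150] [[-19.1   0.3  92.5]] [ 12.5  -2.1 -27.6]
318 282 [166 107  66] [[-21.1   0.5  79.9]] [  6.   -2.2 -16.7]
318 286 [173 105  58] [[-22.9   0.5  79.2]] [  4.   -2.3 -16.7]
318 290 [75 77 76] [[-23.9   0.3 100.2]] [ 10.9  -2.  -36.5]
318 294 [76 79 77] [[-25.4   0.2 103.2]] [ 10.7  -2.  -39.9]
318 298 [74 77 76] [[-26.7   0.2 107. ]] [ 10.9  -1.9 -43.9]
318 302 [77 79 77] [[-28.1   0.2 109. ]] [ 10.3  -1.9 -46.3]
323 262 [129 130 122] [[-12.4  -1.8  92.1]] [ 18.6   0.  -24.7]
323 266 [168 167 160] [[-14.1  -1.8  92.4]] [ 17.1   0.  -25.6]
323 270 [170 169 160] [[-15.8  -1.8  92.2]] [ 15.5   0.  -26.1]
323 274 [170 169 161] [[-17.5  -1.8  90.9]] [ 13.4   0.  -25.5]
323 278 [160 160 151] [[-19.2  -1.8  92.3]] [ 12.4   0.  -27.4]
323 282 [170 106  63] [[-21.1  -1.8  79.4]] [  5.8   0.  -16.2]
323 286 [172 102  54] [[
[... 275 characters left out ...]
  -47.9]
328 262 [129 129 122] [[-12.4  -3.9  94. ]] [ 19.2   2.1 -26.5]
328 266 [168 167 158] [[-14.1  -3.9  92.2]] [ 17.    2.1 -25.4]
328 270 [170 170 162] [[-15.8  -3.9  92.9]] [ 15.7   2.1 -26.7]
328 274 [168 168 161] [[-17.5  -3.9  92.8]] [ 14.1   2.1 -27.3]
328 278 [164 164 156] [[-19.2  -3.9  93.1]] [ 12.7   2.1 -28.1]
328 282 [163 102  60] [[-21.1  -4.1  78.7]] [  5.5   2.3 -15.5]
328 286 [173 106  58] [[-23.   -4.1  77.5]] [  3.3   2.3 -15.2]
328 290 [77 79 76] [[-23.9  -3.7 101.6]] [ 11.5   2.  -37.8]
328 294 [76 78 76] [[-25.4  -3.7 103.8]] [ 10.9   2.  -40.4]
328 298 [77 79 78] [[-26.7  -3.6 107.5]] [ 11.1   1.9 -44.4]
328 302 [72 76 73] [[-28.1  -3.6 110.4]] [ 10.9   1.9 -47.6]
```

View pics/w3.png

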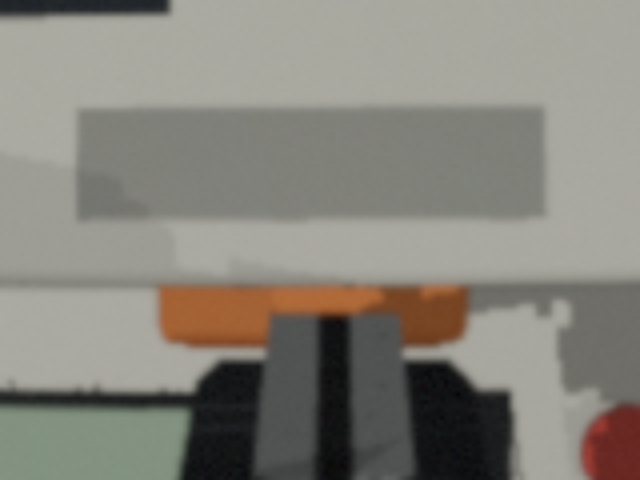

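Run:
```python
from b import *
np.set_printoptions(precision=1,suppress=True)
im,d=snap('scene')
c=cams.calibration('scene');V=np.array(c['view']);f=240/np.tan(np.radians(c['vertical_fov'])/2)
p,R=here()
def pj(P): q=V[:3,:3]@P+V[:3,3]; return np.array([c['cx']+f*q[0]/-q[2], c['cy']-f*q[1]/-q[2]])
o=cv2.resize(im[170:290,320:480],None,fx=5,fy=5,interpolation=cv2.INTER_CUBIC); 
for k,col in((0,(255,0,0)),(-.036,(0,255,0))):
    u=(pj(p+R[:,2]*k)-[320,170])*5; print(u); cv2.circle(o,tuple(int(t) for t in u),4,col,1)
cv2.imwrite('pics/s3.png',cv2.cvtColor(o,cv2.COLOR_RGB2BGR))
```

```text
[335.7 406.6]
[363.5 350.7]
```

View pics/s3.png

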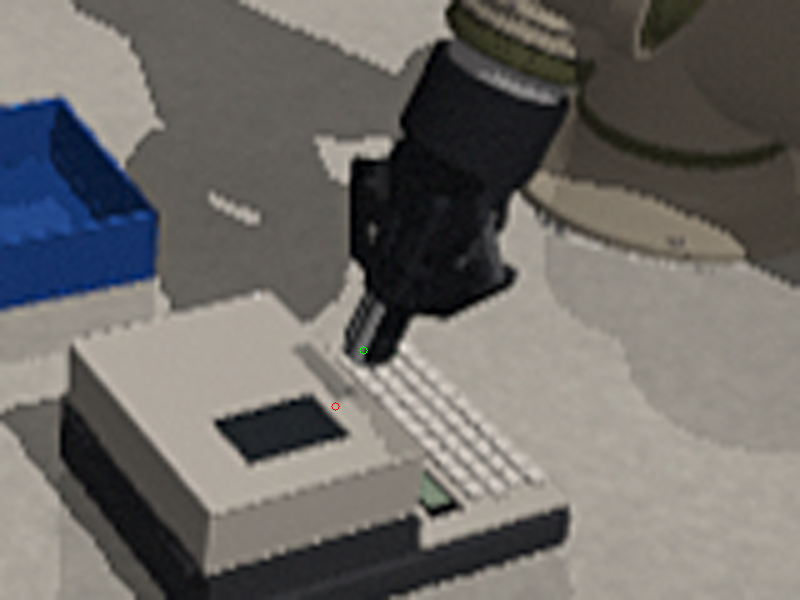

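```bash
cat >> h.py <<'E'
OFF=-.0345
def tip(pos,R): return np.asarray(pos)-R[:,2]*OFF   # desired tip pos -> TCP pos
def L(x,y,z,pitch,yaw=-7.6): R=tool(yaw,pitch); return tip(lab(x,y,z),R),R
E
sed -i "s/'lab mm'/'tip',(L+R2(R)*0).round(1) if 0 else (((p+R[:,2]*OFF)-ORG)@np.c_[lab(1000,0,0)-ORG,lab(0,1000,0)-ORG,[0,0,1]]*1000).round(1),'tcp'/" b.py
python3 - <<'E'
from b import show
from h import *
p,R=show()
a=L(-50,-.5,90,22);b=L(-50,-.5,62,22);c=L(-40,-.5,62,22)
plan(p,R,*a,3);plan(*a,*b,4);plan(*b,*c,4)
E
```

```text
t 6.1167 tip [-33.4  -1.7  94.2] tcp [-20.4  -1.8  62.2] pitch 22.1 rpy err [ 0.2  0.  -0.2] F [-0.3  0.1  0.3] q [  9.  17. 117. -15.  26. 119.]
3 rows dp [-0.57 -0.04 -0.08] turn [ 0.001  -0.0003 -0.0009] |dp| 0.57
4 rows dp [-0.26  0.    0.65] turn [0. 0. 0.] |dp| 0.7
4 rows dp [0.23 0.   0.09] turn [0. 0. 0.] |dp| 0.25
```

>>> move_arm(
  jaw=[0,0,0,0,0,0,0,0,0,0,0,0],
  dp=[
    [-0.57,-0.04,-0.08],
    [-0.57,-0.04,-0.08],
    [-0.57,-0.04,-0.08],
    [-0.26,0,0.65],
    [-0.26,0,0.65],
    [-0.26,0,0.65],
    [-0.26,0,0.65],
    [0.23,0,0.09],
    [0.23,0,0.09],
    [0.23,0,0.09],
    [0.23,0,0.09],
    [0,0,0],
  ],
  turn=[
    [0,0,0],
    [0,0,0],
    [0,0,0],
    [0,0,0],
    [0,0,0],
    [0,0,0],
    [0,0,0],
    [0,0,0],
    [0,0,0],
    [0,0,0],
    [0,0,0],
    [0,0,0],
  ],
)

```text
time_s: 7.12
position: [0.4167, 0.1583, 0.0305]
tool_rot: [[0.918, -0.136, 0.373], [-0.126, -0.991, -0.053], [0.377, 0.001, -0.926]]
ft_force: [-0.2, 0.8, 0.4]
grip_width: 0.0002
gripper_force: 0.0
```

```bash
python3 b.py
```

```text
t 7.1167 tip [-39.3  -0.5  62.5] tcp [-26.3  -0.6  30.5] pitch 22.1 rpy err [ 0.2  0.  -0.2] F [-0.2  0.8  0.4] q [ 10.  21. 120. -20.  20. 126.]
```

>>> move_arm(
  jaw=[0,0,0,0,0,0],
  dp=[
    [0.14,0,0.06],
    [0.14,0,0.06],
    [0.14,0,0.06],
    [0.14,0,0.06],
    [0.14,0,0.06],
    [0,0,0],
  ],
  turn=[
    [0,0,0],
    [0,0,0],
    [0,0,0],
    [0,0,0],
    [0,0,0],
    [0,0,0],
  ],
)

```text
time_s: 7.62
position: [0.423, 0.1573, 0.0299]
tool_rot: [[0.919, -0.136, 0.371], [-0.125, -0.991, -0.053], [0.375, 0.002, -0.927]]
ft_force: [-6.7, 2.0, 5.3]
grip_width: -0.0001
gripper_force: 2.9
```

```bash
python3 b.py
```

```text
t 7.6167 tip [-32.8  -0.6  61.9] tcp [-19.9  -0.8  29.9] pitch 22.0 rpy err [ 0.2  0.  -0.2] F [-6.7  2.   5.3] q [ 10.  21. 119. -19.  20. 124.]
```

>>> move_arm(
  jaw=[0,0,0,0,0,0,0,0],
  dp=[
    [0.14,0,0.06],
    [0.14,0,0.06],
    [0.07,0,0.03],
    [0.14,0,-0.27],
    [0.14,0,-0.27],
    [0.14,0,-0.27],
    [0.14,0,-0.27],
    [0,0,0],
  ],
  turn=[
    [0,0,0],
    [0,0,0],
    [0,0,0],
    [0,0,0],
    [0,0,0],
    [0,0,0],
    [0,0,0],
    [0,0,0],
  ],
)

```text
time_s: 8.28
position: [0.4268, 0.1566, 0.0417]
tool_rot: [[0.919, -0.136, 0.369], [-0.125, -0.991, -0.053], [0.373, 0.003, -0.928]]
ft_force: [-6.3, 2.2, 1.5]
grip_width: -0.0001
gripper_force: 3.5
```

```bash
cat > c.py <<'E'
from b import show
from h import *
p,R=show()
import sys
im,d=snap('top')
P=cloud('top',np.ones((480,640),bool),d); B=np.c_[lab(1000,0,0)-ORG,lab(0,1000,0)-ORG,[0,0,1]]; Q=(P-ORG)@B*1000
for x0 in range(-30,180,15):
    k=Q[(abs(Q[:,0]-x0-7)<7)&(abs(Q[:,1]-float(sys.argv[1]))<12)]
    if len(k): print(x0+7,len(k),np.percentile(k[:,2],[5,50,95]).round(0),end='; ')
E
python3 c.py 60
```

```text
t 8.2833 tip [-28.9  -0.8  73.7] tcp [-16.1  -0.9  41.7] pitch 21.9 rpy err [ 0.2  0.  -0.1] F [-6.3  2.2  1.5] q [  9.  20. 117. -17.  23. 122.]
-23 63 [32. 35. 83.]; -8 68 [ 99. 102. 104.]; 7 64 [ 98. 100. 103.]; 22 65 [ 95.  98. 103.]; 37 65 [ 96.  97. 100.]; 52 63 [92. 96. 98.]; 67 62 [92. 95. 97.]; 82 62 [91. 93. 96.]; 97 60 [89. 92. 96.]; 112 20 [86. 90. 93.]; 127 49 [-6. -1.  3.]; 142 51 [-3. -1.  2.]; 157 51 [-4. -2.  1.]; 172 50 [-4. -2.  3.];
```

>>> move_arm(
  jaw=[0,0,0,0,0,0,0,0,0,0,0,0],
  dp=[
    [0.18,0,-0.24],
    [0.18,0,-0.24],
    [0.18,0,-0.24],
    [0.18,0,-0.24],
    [0.2,0,-0.23],
    [0.2,0,-0.23],
    [0.2,0,-0.23],
    [0.22,0,-0.22],
    [0.22,0,-0.22],
    [0.22,0,-0.22],
    [0.22,0,-0.22],
    [0,0,0],
  ],
  turn=[
    [0,0,0],
    [0,0,0],
    [0,0,0],
    [0,0,0],
    [0,0,0],
    [0,0,0],
    [0,0,0],
    [0,0,0],
    [0,0,0],
    [0,0,0],
    [0,0,0],
    [0,0,0],
  ],
)

```text
time_s: 9.33
position: [0.4381, 0.1552, 0.0736]
tool_rot: [[0.919, -0.136, 0.37], [-0.125, -0.991, -0.053], [0.374, 0.002, -0.928]]
ft_force: [-6.1, 1.4, 3.8]
grip_width: -0.0003
gripper_force: 3.6
```

```bash
python3 c.py 60
```

```text
t 9.3333 tip [-17.5  -0.7 105.6] tcp [-4.6 -0.8 73.6] pitch 21.9 rpy err [ 0.2  0.  -0.1] F [-6.1  1.4  3.8] q [  9.  16. 114. -13.  29. 117.]
-23 34 [32. 36. 51.]; -8 71 [ 47. 102. 117.]; 7 71 [126. 130. 133.]; 22 67 [122. 126. 128.]; 37 64 [117. 120. 124.]; 52 65 [111. 115. 118.]; 67 63 [105. 108. 112.]; 82 63 [ 99. 103. 106.]; 97 60 [ 93.  97. 100.]; 112 56 [87. 91. 96.]; 127 8 [-4. -0.  1.]; 142 50 [-5. -1.  2.]; 157 52 [-4. -1.  3.]; 172 52 [-4. -1.  1.];
```

```bash
cat > arc.py <<'E'
from h import *
def arc(th,p=22,s=12,y=-45):
    a=np.radians(p); r=np.array([105-125*np.cos(th),50+125*np.sin(th)])
    t=r+s*np.array([np.sin(a),-np.cos(a)])-11*np.array([np.cos(a),np.sin(a)]); return L(t[0],y,t[1],p)
E
python3 - <<'E'
from arc import *
from b import show
p,R=show()
w=[(p,R),L(-38,0,106,22),L(-38,-45,90,22),L(-34,-45,77,22),arc(.36)]
for a,b,n in zip(w,w[1:],(2,5,2,3)): plan(*a,*b,n)
T=[.36,.6,.9,1.2,1.5,1.82]
for a,b in zip(T,T[1:]): plan(*arc(a),*arc(b),3)
E
```

```text
t 9.3833 tip [-17.5  -0.7 105.6] tcp [-4.6 -0.8 73.6] pitch 22.0 rpy err [ 0.2  0.  -0.1] F [-5.8  0.7  3.6] q [  9.  16. 114. -13.  29. 117.]
2 rows dp [-0.94 -0.04 -0.4 ] turn [ 0.0018  0.0004 -0.0013] |dp| 1.03
5 rows dp [-0.12  0.9   0.3 ] turn [0. 0. 0.] |dp| 0.96
2 rows dp [-0.06  0.    0.68] turn [0. 0. 0.] |dp| 0.68
3 rows dp [ 0.53 -0.    0.15] turn [0. 0. 0.] |dp| 0.55
3 rows dp [ 0.76  0.   -0.65] turn [0. 0. 0.] |dp| 1.0
3 rows dp [ 1.13 -0.   -0.53] turn [0. 0. 0.] |dp| 1.25
3 rows dp [ 1.23  0.   -0.17] turn [0. 0. 0.] |dp| 1.25
3 rows dp [1.23 0.   0.2 ] turn [0. 0. 0.] |dp| 1.25
3 rows dp [ 1.18 -0.    0.61] turn [0. 0. 0.] |dp| 1.33
```

>>> move_arm(
  jaw=[0,0,0,0,0,0,0,0,0,0,0,0],
  dp=[
    [-0.94,-0.04,-0.4],
    [-0.94,-0.04,-0.4],
    [-0.12,0.9,0.3],
    [-0.12,0.9,0.3],
    [-0.12,0.9,0.3],
    [-0.12,0.9,0.3],
    [-0.12,0.9,0.3],
    [-0.06,0,0.68],
    [-0.06,0,0.68],
    [0.53,0,0.15],
    [0.53,0,0.15],
    [0.53,0,0.15],
  ],
  turn=[
    [0,0,0],
    [0,0,0],
    [0,0,0],
    [0,0,0],
    [0,0,0],
    [0,0,0],
    [0,0,0],
    [0,0,0],
    [0,0,0],
    [0,0,0],
    [0,0,0],
    [0,0,0],
  ],
)

```text
time_s: 10.38
position: [0.4328, 0.1117, 0.0465]
tool_rot: [[0.919, -0.135, 0.37], [-0.125, -0.991, -0.053], [0.373, 0.002, -0.928]]
ft_force: [-24.0, 4.6, 8.2]
grip_width: -0.0003
gripper_force: 10.2
```

```bash
python3 c.py 60; python3 -c "
from arc import *
p,R=here();plan(p,R,*arc(.36),1);plan(p,R,*arc(.6),4)"
```

```text
t 10.3833 tip [-17.  -44.5  78.5] tcp [ -4.1 -44.6  46.5] pitch 21.9 rpy err [ 0.2  0.  -0.1] F [-24.    4.6   8.2] q [  2.  18. 119. -10.  21. 108.]
-23 57 [31. 35. 51.]; -8 68 [ 48. 103. 120.]; 7 70 [125. 129. 132.]; 22 67 [120. 124. 127.]; 37 67 [114. 118. 122.]; 52 62 [110. 113. 116.]; 67 61 [105. 108. 112.]; 82 63 [ 98. 102. 106.]; 97 62 [ 94.  97. 100.]; 112 60 [88. 91. 95.]; 127 9 [-4.  0.  2.]; 142 47 [-5. -2.  2.]; 157 50 [-4. -2.  2.]; 172 54 [-5. -1.  2.]; 1 rows dp [-0.02  0.03 -0.07] turn [ 0.0035  0.0028 -0.0023] |dp| 0.07
4 rows dp [ 0.56  0.01 -0.5 ] turn [ 0.0009  0.0007 -0.0006] |dp| 0.76
```

>>> move_arm(
  jaw=[0,0,0,0,0],
  dp=[
    [0.2,0,-0.5],
    [0.48,0,-0.52],
    [0.48,0,-0.52],
    [0.56,0,-0.5],
    [0,0,0],
  ],
  turn=[
    [0,0,0],
    [0,0,0],
    [0,0,0],
    [0,0,0],
    [0,0,0],
  ],
)

```text
time_s: 10.85
position: [0.4426, 0.1105, 0.0737]
tool_rot: [[0.917, -0.136, 0.374], [-0.125, -0.991, -0.052], [0.378, 0.001, -0.926]]
ft_force: [0.1, 0.9, -0.4]
grip_width: -0.0001
gripper_force: 0.0
```

```bash
python3 c.py 60; python3 -c "
from arc import *
p,R=here();plan(p,R,*arc(.6),1);plan(p,R,*arc(1),5)"
```

```text
t 10.85 tip [ -7.3 -44.4 105.6] tcp [  5.8 -44.5  73.7] pitch 22.2 rpy err [ 0.1  0.  -0.2] F [ 0.1  0.9 -0.4] q [  1.  15. 116.  -8.  27. 105.]
-23 59 [32. 36. 50.]; -8 59 [46. 49. 52.]; 7 78 [ 50. 127. 136.]; 22 75 [140. 148. 152.]; 37 66 [138. 141. 147.]; 52 65 [128. 133. 137.]; 67 63 [118. 123. 128.]; 82 61 [109. 114. 118.]; 97 57 [ 99. 105. 108.]; 112 54 [90. 94. 99.]; 127 29 [84. 87. 90.]; 142 34 [-4. -1.  1.]; 157 47 [-5. -2.  2.]; 172 49 [-5. -2.  0.]; 1 rows dp [0.35 0.04 0.11] turn [ 0.0026 -0.0035 -0.0026] |dp| 0.37
5 rows dp [ 0.99  0.01 -0.35] turn [ 0.0005 -0.0007 -0.0005] |dp| 1.05
```

>>> move_arm(
  jaw=[0,0,0,0,0,0,0,0],
  dp=[
    [0.8,0,-0.5],
    [0.9,0,-0.5],
    [1.0,0,-0.4],
    [1.1,0,-0.3],
    [1.1,0,-0.2],
    [1.2,0,-0.15],
    [1.2,0,-0.1],
    [1.2,0,0],
  ],
  turn=[
    [0,0,0],
    [0,0,0],
    [0,0,0],
    [0,0,0],
    [0,0,0],
    [0,0,0],
    [0,0,0],
    [0,0,0],
  ],
)

```text
time_s: 11.57
position: [0.5116, 0.1009, 0.124]
tool_rot: [[0.919, -0.136, 0.371], [-0.125, -0.991, -0.053], [0.375, 0.002, -0.927]]
ft_force: [-1.4, -0.2, -1.3]
grip_width: 0.0001
gripper_force: 0.6
```

```bash
python3 c.py 60; python3 -c "
from arc import *
p,R=here()
for t in(1.,1.2,1.4):plan(p,R,*arc(t),1)
plan(p,R,*arc(1.82),6)"
```

```text
t 11.5667 tip [ 62.4 -44.8 156. ] tcp [ 75.4 -44.9 124. ] pitch 22.0 rpy err [ 0.2  0.  -0.1] F [-1.4 -0.2 -1.3] q [ -0.  16. 103.  -5.  40. 101.]
22 44 [45. 48. 51.]; 37 47 [46. 49. 52.]; 52 41 [46. 48. 51.]; 67 81 [ 46.  51. 170.]; 82 99 [ 49. 171. 175.]; 97 76 [173. 176. 180.]; 112 52 [151. 177. 182.]; 127 30 [100. 123. 142.]; 142 22 [65. 80. 93.]; 157 32 [-4. -2.  1.]; 172 50 [-4. -1.  2.]; 1 rows dp [-3.72  0.02  0.33] turn [ 0.0028 -0.0038 -0.003 ] |dp| 3.74
1 rows dp [-1.24  0.01  0.13] turn [ 0.0028 -0.0038 -0.003 ] |dp| 1.24
1 rows dp [1.24 0.   0.42] turn [ 0.0028 -0.0038 -0.003 ] |dp| 1.31
6 rows dp [ 1.   -0.    0.43] turn [ 0.0005 -0.0006 -0.0005] |dp| 1.09
```

>>> move_arm(
  jaw=[0,0,0,0,0,0,0,0],
  dp=[
    [1.1,0,0.2],
    [1.1,0,0.3],
    [1.0,0,0.4],
    [1.0,0,0.5],
    [1.0,0,0.6],
    [0.9,0,0.6],
    [0.4,0,0.2],
    [0,0,0],
  ],
  turn=[
    [0,0,0],
    [0,0,0],
    [0,0,0],
    [0,0,0],
    [0,0,0],
    [0,0,0],
    [0,0,0],
    [0,0,0],
  ],
)

```text
time_s: 12.28
position: [0.5765, 0.0918, 0.1187]
tool_rot: [[0.924, -0.136, 0.358], [-0.125, -0.991, -0.052], [0.362, 0.003, -0.932]]
ft_force: [-19.9, 2.4, 1.5]
grip_width: 0.0001
gripper_force: 9.0
```

```bash
python3 c.py 60
```

```text
t 12.2833 tip [128.5 -45.2 150.9] tcp [140.9 -45.3 118.7] pitch 21.2 rpy err [ 0.2  0.  -0.1] F [-19.9   2.4   1.5] q [-1. 22. 94. -4. 44. 99.]
-23 18 [31. 35. 47.]; -8 9 [47. 49. 50.]; 127 45 [ 45.  48. 143.]; 142 129 [ 43. 164. 170.]; 157 66 [162. 165. 168.]; 172 44 [159. 162. 165.];
```

Run:
```python
from b import *
p,R=here()
w=[(p,R),L(85,-40,150,20),L(35,0,125,15)]
for a,b,n in zip(w,w[1:],(4,5)): plan(*a,*b,n)
```

```text
4 rows dp [-1.04 -0.13 -0.36] turn [ 0.001  -0.0055 -0.0005] |dp| 1.11
5 rows dp [-1.17 -0.8   0.17] turn [ 0.     -0.0175 -0.    ] |dp| 1.42
```

>>> move_arm(
  jaw=[0,0,0,0,7,7,7,7,7,7],
  dp=[
    [-1.04,-0.13,-0.36],
    [-1.04,-0.13,-0.36],
    [-1.04,-0.13,-0.36],
    [-1.04,-0.13,-0.36],
    [-1.17,-0.8,0.17],
    [-1.17,-0.8,0.17],
    [-1.17,-0.8,0.17],
    [-1.17,-0.8,0.17],
    [-1.17,-0.8,0.17],
    [0,0,0],
  ],
  turn=[
    [0,-0.0055,0],
    [0,-0.0055,0],
    [0,-0.0055,0],
    [0,-0.0055,0],
    [0,-0.0175,0],
    [0,-0.0175,0],
    [0,-0.0175,0],
    [0,-0.0175,0],
    [0,-0.0175,0],
    [0,0,0],
  ],
)

```text
time_s: 13.17
position: [0.49, 0.1507, 0.0924]
tool_rot: [[0.955, -0.134, 0.266], [-0.129, -0.991, -0.038], [0.269, 0.002, -0.963]]
ft_force: [0.5, -0.1, -0.4]
grip_width: 0.0698
gripper_force: 0.0
```

Run:
```python
from b import *
np.set_printoptions(precision=1,suppress=True)
p,R=show(); im,d=snap('wrist','w5'); s=observe()
B=np.c_[lab(1000,0,0)-ORG,lab(0,1000,0)-ORG,[0,0,1]]
for cam in('wrist','top'):
    if cam=='top': im,d=snap('top')
    for m in cams.outline_of(cam,'cassette_mid')[:2]:
        Q=(cloud(cam,m['mask'],d,s)-ORG)@B*1000; k=Q[(Q[:,2]>72)&(Q[:,2]<88)]
        print(cam,m['p'],len(Q),len(k),np.percentile(k,[1,50,99],axis=0) if len(k) else '', cv2.minAreaRect(k[:,:2].astype(np.float32)) if len(k) else '')
```

```text
t 13.1667 tip [ 38.1   1.7 125.7] tcp [47.4  1.6 92.4] pitch 15.6 rpy err [ 0.1  0.  -0.1] F [ 0.5 -0.1 -0.4] q [  6.  19. 101.  -5.  44. 107.]
wrist 0.75 12157 12157 [[ 13.1 -22.2  79.4]
 [ 52.9   0.4  81.3]
 [ 90.5  22.5  83.1]] ((51.45637893676758, 0.10515594482421875), (80.55990600585938, 46.138282775878906), 0.1848892867565155)
top 0.91 383 348 [[ 47.5 -22.6  73.9]
 [ 69.9  -2.2  78.6]
 [ 90.1  22.4  83. ]] ((68.25521850585938, -0.1918468475341797), (46.36311340332031, 45.00386047363281), 89.47273254394531)
```

View pics/w5.png

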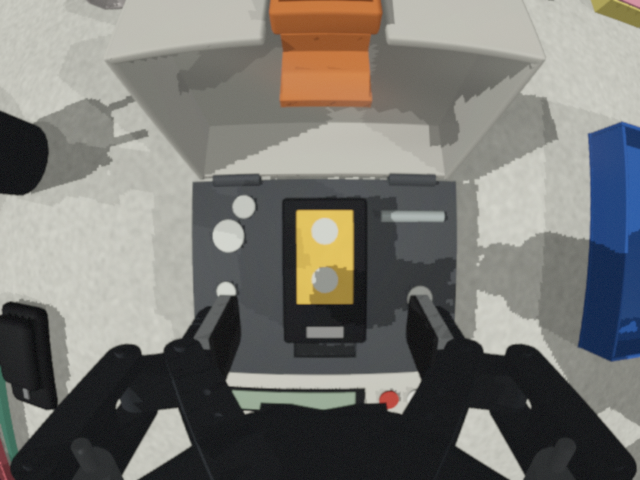

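Run:
```python
from b import *
p,R=here()
w=[(p,R),L(51,0.3,110,15),L(51,0.3,52,15)]
for a,b,n in zip(w,w[1:],(3,6)): plan(*a,*b,n)
```

```text
3 rows dp [ 0.17 -0.01  0.64] turn [ 0.0009 -0.0048 -0.001 ] |dp| 0.66
6 rows dp [-0.25  0.    0.93] turn [0. 0. 0.] |dp| 0.97
```

>>> move_arm(
  jaw=[5.8,5.8,5.8,5.8,5.8,5.8,5.8,5.8,5.8,5.8],
  dp=[
    [0.17,-0.01,0.64],
    [0.17,-0.01,0.64],
    [0.17,-0.01,0.64],
    [-0.25,0,0.93],
    [-0.25,0,0.93],
    [-0.25,0,0.93],
    [-0.25,0,0.93],
    [-0.25,0,0.93],
    [-0.25,0,0.93],
    [0,0,0],
  ],
  turn=[
    [0,-0.005,0],
    [0,-0.005,0],
    [0,-0.005,0],
    [0,0,0],
    [0,0,0],
    [0,0,0],
    [0,0,0],
    [0,0,0],
    [0,0,0],
    [0,0,0],
  ],
)

```text
time_s: 14.2
position: [0.5022, 0.1476, 0.0185]
tool_rot: [[0.957, -0.136, 0.255], [-0.131, -0.991, -0.037], [0.258, 0.002, -0.966]]
ft_force: [-2.8, 0.2, 7.4]
grip_width: 0.0578
gripper_force: 4.1
```

>>> move_arm(
  jaw=[4.4,4.4,4.4,4.4,4.4],
  dp=[
    [0,0,0],
    [0,0,0],
    [0,0,0],
    [0,0,0],
    [0,0,0],
  ],
  turn=[
    [0,0,0],
    [0,0,0],
    [0,0,0],
    [0,0,0],
    [0,0,0],
  ],
  force=40,
)

```text
time_s: 14.62
position: [0.5041, 0.148, 0.0204]
tool_rot: [[0.956, -0.136, 0.26], [-0.131, -0.991, -0.036], [0.263, 0.0, -0.965]]
ft_force: [-4.6, 1.6, 21.3]
grip_width: 0.0453
gripper_force: 52.1
```

Run:
```python
from b import *
p,R=show()
u=p+[0,0,.06]; plan(p,R,u,R,6)
# carry: keep pitch; box yaw -10.7
bx=np.array([.4625,-.1695,0]); G=tool(-10.7,np.degrees(np.arcsin(R[2,0])))
# cassette centre relative to TCP in tool frame now
c=R.T@(lab(51.3,0.2,61)-p); print('c',c*1000)
def tgt(z): return bx+[0,0,z]-G@c
A=tgt(.14); plan(u,R,A,G,12); plan(A,G,tgt(.0245),G,12)
```

```text
t 14.6167 tip [52.6  0.8 53.7] tcp [61.7  0.8 20.4] pitch 15.2 rpy err [ 0.1  0.  -0.2] F [-4.6  1.6 21.3] q [  5.  27. 104.  -6.  34. 108.]
6 rows dp [ 0.26  0.   -0.96] turn [0. 0. 0.] |dp| 1.0
c [  0.6228   0.6498 -41.8655]
12 rows dp [ 0.2   2.66 -0.11] turn [-0.0011 -0.      0.0041] |dp| 2.67
12 rows dp [-0.25  0.    0.93] turn [0. 0. 0.] |dp| 0.96
```

>>> move_arm(
  jaw=[4.4,4.4,4.4,4.4,4.4,4.4,4.4],
  dp=[
    [0.13,0,-0.5],
    [0.26,0,-0.96],
    [0.26,0,-0.96],
    [0.26,0,-0.96],
    [0.26,0,-0.96],
    [0.26,0,-0.96],
    [0.26,0,-0.96],
  ],
  turn=[
    [0,0,0],
    [0,0,0],
    [0,0,0],
    [0,0,0],
    [0,0,0],
    [0,0,0],
    [0,0,0],
  ],
)

```text
time_s: 15.2
position: [0.502, 0.1477, 0.0833]
tool_rot: [[0.958, -0.136, 0.254], [-0.131, -0.991, -0.037], [0.256, 0.002, -0.967]]
ft_force: [0.4, -0.7, 0.3]
grip_width: 0.0457
gripper_force: 40.9
```

>>> move_arm(
  jaw=[4.4,4.4,4.4,4.4,4.4,4.4,4.4,4.4,4.4,4.4,4.4,4.4],
  dp=[
    [0.2,2.66,-0.11],
    [0.2,2.66,-0.11],
    [0.2,2.66,-0.11],
    [0.2,2.66,-0.11],
    [0.2,2.66,-0.11],
    [0.2,2.66,-0.11],
    [0.2,2.66,-0.11],
    [0.2,2.66,-0.11],
    [0.2,2.66,-0.11],
    [0.2,2.66,-0.11],
    [0.2,2.66,-0.11],
    [0.2,2.66,-0.11],
  ],
  turn=[
    [-0.001,0,0.004],
    [-0.001,0,0.004],
    [-0.001,0,0.004],
    [-0.001,0,0.004],
    [-0.001,0,0.004],
    [-0.001,0,0.004],
    [-0.001,0,0.004],
    [-0.001,0,0.004],
    [-0.001,0,0.004],
    [-0.001,0,0.004],
    [-0.001,0,0.004],
    [-0.001,0,0.004],
  ],
)

```text
time_s: 16.2
position: [0.4706, -0.172, 0.1024]
tool_rot: [[0.95, -0.186, 0.252], [-0.179, -0.983, -0.048], [0.257, 0.0, -0.966]]
ft_force: [0.7, -0.4, -0.9]
grip_width: 0.0454
gripper_force: 41.1
```

```bash
cat > d.py <<'E'
from b import *
np.set_printoptions(precision=1,suppress=True)
p,R=show(); s=observe(); print(s['grip_width'],s['gripper_force'])
im,d=snap('wrist','w6')
bx=np.array([.4625,-.1695,0]); a=np.radians(-10.7); B=np.array([[np.cos(a),-np.sin(a),0],[np.sin(a),np.cos(a),0],[0,0,1]])
print('tip in box',(p+R[:,2]*OFF-bx)@B*1000)
for m in cams.outline_of('wrist','cassette_mid')[:1]:
    P=cloud('wrist',m['mask'],d,s); Q=(P-bx)@B*1000; T=(P-p)@R*1000
    print(m['p'],len(Q),'box fr',np.percentile(Q,[2,50,98],axis=0)); 
    n=np.linalg.svd(P-P.mean(0),full_matrices=False)[2][2] if len(P)<20000 else 0; print('normal',n)
E
python3 d.py
```

```text
t 16.2 tip [  62.  -320.3  135.7] tcp [  70.8 -320.8  102.4] pitch 14.9 rpy err [ 0.8  0.  -3. ] F [ 0.7 -0.4 -0.9] q [-38.  17. 103.   9.  47.  58.]
0.04535439763165987 41.10162377357483
tip in box [ -0.5  -0.9 135.7]
0.58 23890 box fr [[-28.6 -22.7 161.1]
 [  6.2  -0.9 162.8]
 [ 36.3  20.8 164.2]]
normal 0
```

>>> move_arm(
  jaw=[4.4,4.4,4.4,4.4,4.4,4.4,4.4,4.4,4.4,4.4,4.4],
  dp=[
    [-0.26,0,0.97],
    [-0.26,0,0.97],
    [-0.26,0,0.97],
    [-0.26,0,0.97],
    [-0.26,0,0.97],
    [-0.26,0,0.97],
    [-0.26,0,0.97],
    [-0.26,0,0.97],
    [-0.26,0,0.97],
    [-0.26,0,0.97],
    [-0.26,0,0.97],
  ],
  turn=[
    [0,0,0],
    [0,0,0],
    [0,0,0],
    [0,0,0],
    [0,0,0],
    [0,0,0],
    [0,0,0],
    [0,0,0],
    [0,0,0],
    [0,0,0],
    [0,0,0],
  ],
)

```text
time_s: 17.22
position: [0.4707, -0.1701, -0.0086]
tool_rot: [[0.95, -0.185, 0.252], [-0.178, -0.983, -0.048], [0.257, 0.001, -0.967]]
ft_force: [0.1, 0.0, -1.5]
grip_width: 0.0452
gripper_force: 41.2
```

>>> move_arm(
  jaw=[4.4,4.4,4.4,4.4],
  dp=[
    [-0.1,0,0.39],
    [-0.08,0,0.29],
    [-0.03,0,0.1],
    [0,0,0],
  ],
  turn=[
    [0,0,0],
    [0,0,0],
    [0,0,0],
    [0,0,0],
  ],
)

```text
time_s: 17.55
position: [0.4709, -0.1703, -0.0157]
tool_rot: [[0.95, -0.185, 0.253], [-0.178, -0.983, -0.048], [0.258, 0.001, -0.966]]
ft_force: [-0.9, -0.3, -0.7]
grip_width: 0.0457
gripper_force: 41.2
```

```bash
python3 d.py
```

```text
t 17.55 tip [  62.  -318.7   17.7] tcp [  70.9 -319.2  -15.7] pitch 14.9 rpy err [ 0.8  0.  -2.9] F [-0.9 -0.3 -0.7] q [-37.  30. 110.  15.  27.  51.]
0.04565251208260118 41.19815111160278
tip in box [-0.5  0.8 17.7]
0.67 23901 box fr [[-28.6 -21.   43. ]
 [  6.1   0.8  44.7]
 [ 36.3  22.5  46.2]]
normal 0
```

Top at 44.7, should be 42 when resting; lower 2.5 mm more, then open.

>>> move_arm(
  jaw=[4.4,4.4,4.4,4.4,5.0,6.0,6.4,6.4],
  dp=[
    [-0.03,0,0.1],
    [-0.03,0,0.1],
    [-0.02,0,0.07],
    [0,0,0],
    [0,0,0],
    [0,0,0],
    [0,0,0],
    [0,0,0],
  ],
  turn=[
    [0,0,0],
    [0,0,0],
    [0,0,0],
    [0,0,0],
    [0,0,0],
    [0,0,0],
    [0,0,0],
    [0,0,0],
  ],
)

```text
time_s: 18.32
position: [0.4708, -0.1704, -0.0185]
tool_rot: [[0.95, -0.185, 0.253], [-0.178, -0.983, -0.049], [0.258, 0.001, -0.966]]
ft_force: [0.4, 0.2, -0.6]
grip_width: 0.0645
gripper_force: 0.0
```

>>> move_arm(
  jaw=[6.4,6.4,6.4,6.4,6.4,6.4,6.4,4,2,0],
  dp=[
    [0.26,0,-0.97],
    [0.39,0,-1.45],
    [0.39,0,-1.45],
    [0.39,0,-1.45],
    [0.39,0,-1.45],
    [0.39,0,-1.45],
    [0.39,0,-1.45],
    [0.39,0,-1.45],
    [0.39,0,-1.45],
    [0.39,0,-1.45],
  ],
  turn=[
    [0,0,0],
    [0,0,0],
    [0,0,0],
    [0,0,0],
    [0,0,0],
    [0,0,0],
    [0,0,0],
    [0,0,0],
    [0,0,0],
    [0,0,0],
  ],
)

```text
time_s: 19.15
position: [0.4709, -0.1701, 0.1274]
tool_rot: [[0.95, -0.185, 0.253], [-0.178, -0.983, -0.048], [0.257, 0.001, -0.966]]
ft_force: [0.3, 0.4, -0.5]
grip_width: 0.028
gripper_force: 0.0
```

```bash
python3 d.py; python3 c.py 60
```

```text
t 19.15 tip [  62.  -318.5  160.7] tcp [  70.9 -319.   127.4] pitch 14.9 rpy err [ 0.8  0.  -2.9] F [ 0.3  0.4 -0.5] q [-37.  15. 100.   8.  51.  59.]
0.028028434180266 0.0
tip in box [ -0.5   0.9 160.7]
0.92 6449 box fr [[-40.1 -21.3  40.9]
 [ -1.9   0.7  42.7]
 [ 35.4  22.   44.3]]
normal [-0. -0.  1.]
t 19.25 tip [  63.  -318.9  161.9] tcp [  72.  -319.5  128.6] pitch 15.1 rpy err [ 1.   0.  -2.9] F [-0.2  0.2 -0.7] q [-37.  15. 100.   8.  51.  59.]
-23 60 [32. 35. 50.]; -8 58 [45. 48. 52.]; 7 58 [45. 48. 51.]; 22 62 [46. 49. 51.]; 37 62 [45. 49. 53.]; 52 59 [46. 49. 52.]; 67 58 [46. 51. 54.]; 82 58 [46. 49. 53.]; 97 60 [47. 49. 53.]; 112 55 [47. 51. 56.]; 127 60 [ 44.  48. 168.]; 142 140 [ 43.  70. 171.]; 157 66 [163. 165. 168.]; 172 46 [159. 162. 165.];
```

View pics/w6.png

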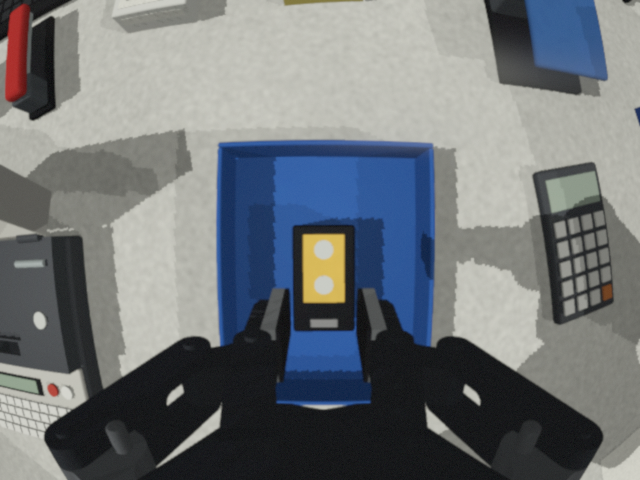

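```bash
cat > shut.py <<'E'
from b import *
def S(th,ex=0):
    c,s=np.cos(th),np.sin(th); P=np.array([105-105*c+42*s,50+105*s+42*c]); F=np.array([105-125*c+42*s,0])
    x=(F[0] if th>1.57 else P[0])+11; return L(x,0,P[1],0)
E
python3 - <<'E'
from shut import *
p,R=here()
w=[(p,R),L(205,-160,200,0),L(205,0,200,0),L(198,0,145,0),S(1.8)]
for a,b,n in zip(w,w[1:],(9,5,4,3)): plan(*a,*b,n)
T=[1.8,1.5,1.2,.9,.6,.4,.2,.1,0]
for a,b in zip(T,T[1:]): print(b,end=' ');plan(*S(a),*S(b),4)
E
```

```text
9 rows dp [ 1.48 -1.81 -0.22] turn [ 0.001  -0.0291 -0.0058] |dp| 2.35
5 rows dp [ 0.  -3.2  0. ] turn [0. 0. 0.] |dp| 3.2
4 rows dp [-0.18  0.    1.38] turn [0. 0. 0.] |dp| 1.39
3 rows dp [-0.42  0.    0.08] turn [0. 0. 0.] |dp| 0.43
1.5 4 rows dp [-0.87 -0.   -0.37] turn [0. 0. 0.] |dp| 0.95
1.2 4 rows dp [-0.83 -0.   -0.13] turn [0. 0. 0.] |dp| 0.84
0.9 4 rows dp [-0.84  0.    0.12] turn [0. 0. 0.] |dp| 0.84
0.6 4 rows dp [-0.76  0.    0.36] turn [0. 0. 0.] |dp| 0.84
0.4 4 rows dp [-0.44 -0.    0.36] turn [0. 0. 0.] |dp| 0.56
0.2 4 rows dp [-0.36 -0.    0.44] turn [0. 0. 0.] |dp| 0.56
0.1 4 rows dp [-0.14  0.    0.24] turn [0. 0. 0.] |dp| 0.28
0 4 rows dp [-0.12 -0.    0.26] turn [0. 0. 0.] |dp| 0.28
```

>>> move_arm(
  jaw=[0,0,0,0,0,0,0,0,0,0],
  dp=[
    [1.48,-1.81,-0.22],
    [1.48,-1.81,-0.22],
    [1.48,-1.81,-0.22],
    [1.48,-1.81,-0.22],
    [1.48,-1.81,-0.22],
    [1.48,-1.81,-0.22],
    [1.48,-1.81,-0.22],
    [1.48,-1.81,-0.22],
    [1.48,-1.81,-0.22],
    [0,0,0],
  ],
  turn=[
    [0.001,-0.029,-0.006],
    [0.001,-0.029,-0.006],
    [0.001,-0.029,-0.006],
    [0.001,-0.029,-0.006],
    [0.001,-0.029,-0.006],
    [0.001,-0.029,-0.006],
    [0.001,-0.029,-0.006],
    [0.001,-0.029,-0.006],
    [0.001,-0.029,-0.006],
    [0,0,0],
  ],
)

```text
time_s: 20.13
position: [0.6264, -0.0276, 0.1631]
tool_rot: [[0.992, -0.128, -0.003], [-0.128, -0.992, 0.002], [-0.003, -0.002, -1.0]]
ft_force: [0.9, 0.4, -0.8]
grip_width: 0.0
gripper_force: 0.0
```

>>> move_arm(
  jaw=[0,0,0,0,0,0,0,0,0,0],
  dp=[
    [0,-3.2,0],
    [0,-3.2,0],
    [0,-3.2,0],
    [0,-3.2,0],
    [0,-3.2,0],
    [-0.18,0,1.38],
    [-0.18,0,1.38],
    [-0.18,0,1.38],
    [-0.18,0,1.38],
    [0,0,0],
  ],
  turn=[
    [0,0,0],
    [0,0,0],
    [0,0,0],
    [0,0,0],
    [0,0,0],
    [0,0,0],
    [0,0,0],
    [0,0,0],
    [0,0,0],
    [0,0,0],
  ],
)

```text
time_s: 20.97
position: [0.6357, 0.1292, 0.1058]
tool_rot: [[0.991, -0.131, -0.008], [-0.131, -0.991, 0.001], [-0.008, 0.0, -1.0]]
ft_force: [-0.1, -0.4, -0.6]
grip_width: -0.0001
gripper_force: 0.0
```

```bash
python3 - <<'E'
from shut import *
p,R=show(); plan(p,R,*S(1.8),3); plan(p,R,*S(1.5),6)
E
python3 c.py 60
```

```text
t 20.9667 tip [194.9  -0.4 140.3] tcp [194.6  -0.4 105.8] pitch -0.5 rpy err [ 0.  -0.   0.1] F [-0.1 -0.4 -0.6] q [ 1. 36. 65.  0. 79. 99.]
3 rows dp [-0.31 -0.01 -0.08] turn [0.0001 0.0026 0.0005] |dp| 0.32
6 rows dp [-0.74 -0.01 -0.29] turn [0.     0.0013 0.0002] |dp| 0.79
t 20.9667 tip [194.9  -0.4 140.3] tcp [194.6  -0.4 105.8] pitch -0.5 rpy err [ 0.  -0.   0.1] F [-0.1 -0.4 -0.6] q [ 1. 36. 65.  0. 79. 99.]
127 4 [447. 448. 448.]; 142 14 [444. 446. 448.]; 157 24 [441. 444. 446.]; 172 41 [414. 441. 442.];
```

>>> move_arm(
  jaw=[0,0,0,0,0,0,0,0,0,0,0,0],
  dp=[
    [-0.31,0,-0.08],
    [-0.31,0,-0.08],
    [-0.31,0,-0.08],
    [-0.87,0,-0.37],
    [-0.87,0,-0.37],
    [-0.87,0,-0.37],
    [-0.87,0,-0.37],
    [-0.83,0,-0.13],
    [-0.83,0,-0.13],
    [-0.83,0,-0.13],
    [-0.83,0,-0.13],
    [0,0,0],
  ],
  turn=[
    [0,0,0],
    [0,0,0],
    [0,0,0],
    [0,0,0],
    [0,0,0],
    [0,0,0],
    [0,0,0],
    [0,0,0],
    [0,0,0],
    [0,0,0],
    [0,0,0],
    [0,0,0],
  ],
)

```text
time_s: 22.02
position: [0.5595, 0.14, 0.1327]
tool_rot: [[0.991, -0.13, -0.002], [-0.13, -0.991, 0.001], [-0.002, -0.001, -1.0]]
ft_force: [0.1, 0.1, 0.2]
grip_width: 0.0002
gripper_force: 0.0
```

```bash
cat > e.py <<'E'
from shut import *
np.set_printoptions(precision=1,suppress=True)
p,R=show()
# cover angle from scene-camera cloud: fit roof plane via cover mask
im,d=snap('scene'); B=np.c_[lab(1000,0,0)-ORG,lab(0,1000,0)-ORG,[0,0,1]]
Q=(cloud('scene',np.ones((480,640),bool),d)-ORG)@B*1000
k=Q[(Q[:,1]>40)&(Q[:,1]<75)&(Q[:,2]>56)&(Q[:,2]<200)&(Q[:,0]>-60)&(Q[:,0]<200)]
v=np.c_[k[:,0]-105,k[:,2]-50]; r=np.hypot(*v.T); k=k[r<140]
for th in np.arange(0,1.85,.025):
    z=np.sin(th)*(k[:,0]-105)+np.cos(th)*(k[:,2]-50); n=(abs(z-42)<2.5).sum(); 
    if 'best' not in globals() or n>best[0]: best=(n,th)
print('theta',best,len(k))
for t in (best[1],): plan(p,R,*S(t),1)
E
python3 e.py
```

```text
t 22.0167 tip [117.8   0.2 167.2] tcp [117.7   0.2 132.7] pitch -0.1 rpy err [-0.   0.   0.1] F [0.1 0.1 0.2] q [  2.  28.  76.   0.  76. 100.]
theta (np.int64(394), np.float64(1.2000000000000002)) 521
1 rows dp [-0.1  0.   0.4] turn [-0.  0.  0.] |dp| 0.41
```

>>> move_arm(
  jaw=[0,0,0,0,0,0,0,0,0,0,0,0],
  dp=[
    [-0.84,0,0.12],
    [-0.84,0,0.2],
    [-0.84,0,0.2],
    [-0.84,0,0.2],
    [-0.76,0,0.4],
    [-0.76,0,0.4],
    [-0.76,0,0.4],
    [-0.76,0,0.4],
    [-0.44,0,0.36],
    [-0.44,0,0.36],
    [-0.44,0,0.36],
    [-0.44,0,0.36],
  ],
  turn=[
    [0,0,0],
    [0,0,0],
    [0,0,0],
    [0,0,0],
    [0,0,0],
    [0,0,0],
    [0,0,0],
    [0,0,0],
    [0,0,0],
    [0,0,0],
    [0,0,0],
    [0,0,0],
  ],
)

```text
time_s: 23.07
position: [0.4801, 0.1504, 0.0946]
tool_rot: [[0.991, -0.131, -0.0], [-0.131, -0.991, 0.001], [-0.0, -0.001, -1.0]]
ft_force: [1.3, 0.6, 1.1]
grip_width: -0.0
gripper_force: 0.2
```

```bash
python3 e.py;python3 - <<'E'
from shut import *
p,R=here(); plan(p,R,*S(.4),1);plan(p,R,*S(.1),8)
E
```

```text
t 23.0667 tip [ 37.7  -0.1 129.1] tcp [37.7 -0.1 94.6] pitch -0.0 rpy err [-0.1  0.   0.1] F [1.3 0.6 1.1] q [  4.  23.  91.   0.  65. 101.]
theta (np.int64(453), np.float64(0.375)) 530
1 rows dp [-0.4 -0.   0.2] turn [-0.  0.  0.] |dp| 0.43
1 rows dp [-0.09 -0.01 -0.11] turn [-0.0006  0.0023  0.0016] |dp| 0.14
8 rows dp [-0.26 -0.    0.33] turn [-0.0001  0.0003  0.0002] |dp| 0.42
```

>>> move_arm(
  jaw=[0,0,0,0,0,0,0,0,0,0],
  dp=[
    [-0.3,0,0.33],
    [-0.3,0,0.33],
    [-0.3,0,0.33],
    [-0.3,0,0.35],
    [-0.3,0,0.35],
    [-0.2,0,0.35],
    [-0.2,0,0.35],
    [-0.2,0,0.3],
    [-0.1,0,0.25],
    [0,0,0],
  ],
  turn=[
    [0,0,0],
    [0,0,0],
    [0,0,0],
    [0,0,0],
    [0,0,0],
    [0,0,0],
    [0,0,0],
    [0,0,0],
    [0,0,0],
    [0,0,0],
  ],
)

```text
time_s: 23.95
position: [0.4583, 0.1533, 0.0652]
tool_rot: [[0.991, -0.131, -0.001], [-0.131, -0.991, 0.001], [-0.001, -0.001, -1.0]]
ft_force: [0.1, 0.3, 0.2]
grip_width: 0.0001
gripper_force: 0.1
```

```bash
python3 e.py
```

```text
t 23.95 tip [15.7 -0.1 99.7] tcp [15.7 -0.  65.2] pitch -0.1 rpy err [-0.   0.   0.1] F [0.1 0.3 0.2] q [  4.  24.  97.   0.  59. 102.]
theta (np.int64(385), np.float64(0.025)) 512
1 rows dp [-0.4 -0.   0.5] turn [-0.  0.  0.] |dp| 0.62
```

>>> move_arm(
  jaw=[0,0,0,0,0,0,0,0],
  dp=[
    [-0.1,0,0.15],
    [-0.1,0,0.15],
    [-0.1,0,0.15],
    [0,0,0.12],
    [0,0,0.1],
    [0,0,0.08],
    [0,0,0.06],
    [0,0,0],
  ],
  turn=[
    [0,0,0],
    [0,0,0],
    [0,0,0],
    [0,0,0],
    [0,0,0],
    [0,0,0],
    [0,0,0],
    [0,0,0],
  ],
)

```text
time_s: 24.67
position: [0.4568, 0.1536, 0.0616]
tool_rot: [[0.991, -0.13, 0.005], [-0.13, -0.991, 0.001], [0.005, -0.001, -1.0]]
ft_force: [-11.9, -3.2, 47.1]
grip_width: -0.0001
gripper_force: 24.0
```

```bash
python3 e.py
```

```text
t 24.6667 tip [13.9  0.  96.1] tcp [14.1  0.1 61.6] pitch 0.3 rpy err [-0.1  0.   0.1] F [-11.9  -3.2  47.1] q [  4.  24.  97.   0.  58. 102.]
theta (np.int64(390), np.float64(0.0)) 517
1 rows dp [-0.3  0.   0.4] turn [-0. -0.  0.] |dp| 0.51
```

>>> move_arm(
  jaw=[0,0,0,0,0,0,0,0,0,0,0,0],
  dp=[
    [0,0,-0.3],
    [0,0,-0.5],
    [0,0,-1.5],
    [0,0,-2],
    [-1,0,-2],
    [-2,1,-2],
    [-2,2,-2],
    [-1,3,-1],
    [0,4,0],
    [0,4,0],
    [0,4,0],
    [0,0,0],
  ],
  turn=[
    [0,0,0],
    [0,0,0],
    [0,0,0],
    [0,0,0],
    [0,0,0],
    [0,0,0],
    [0,0,0],
    [0,0,0],
    [0,0,0],
    [0,0,0],
    [0,0,0],
    [0,0,0],
  ],
)

```text
time_s: 25.72
position: [0.3721, -0.0226, 0.1703]
tool_rot: [[0.99, -0.138, -0.001], [-0.138, -0.99, -0.0], [-0.001, 0.001, -1.0]]
ft_force: [-0.1, -0.6, 0.5]
grip_width: -0.0003
gripper_force: 0.0
```

Run:
```python
from b import *
show(); B=np.c_[lab(1000,0,0)-ORG,lab(0,1000,0)-ORG,[0,0,1]]
ims=[]
for c in('top','scene'):
    im,d=snap(c,c+'9'); d0=None; ims.append(im)
    Q=(cloud(c,np.ones((480,640),bool),d)-ORG)@B*1000
    for y0 in(-50,0,50):
        k=Q[(abs(Q[:,1]-y0)<22)&(Q[:,2]>80)&(Q[:,2]<115)&(Q[:,0]>-18)&(Q[:,0]<100)]
        if len(k)>30: a=np.polyfit(k[:,0],k[:,2],1); print(c,y0,len(k),'slope',a[0].round(4),'front z',np.polyval(a,-20).round(1),'back',np.polyval(a,100).round(1))
    for q in('cassette_mid','tab_face'):
        for m in cams.mark_of(c,q)[:1]: uv=np.array(m['location'])*[640,480];print(q,m['p'],uv,at_z(c,uv,.067 if 'tab' in q else .023)[0])
def crop(im,u,v): return cv2.resize(im[v:v+150,u:u+200],(400,300),interpolation=cv2.INTER_CUBIC)
cv2.imwrite('pics/fin.png',cv2.cvtColor(np.hstack([crop(ims[0],190,220),crop(ims[1],300,180)]),cv2.COLOR_RGB2BGR))
```

```text
t 25.7167 tip [ -46.6 -185.8  204.8] tcp [ -46.6 -185.8  170.3] pitch -0.0 rpy err [ 0.   0.  -0.4] F [-0.1 -0.6  0.5] q [-22.   6. 103.  -0.  72.  76.]
top -50 998 slope 0.0013 front z 90.5 back 90.7
top 0 995 slope -0.0025 front z 90.9 back 90.6
top 50 975 slope -0.0028 front z 90.9 back 90.6
cassette_mid 0.9 [374.4   299.184] [ 0.4628 -0.1625  0.023 ]
tab_face 0.44 [240.704 315.888] [0.4167 0.154  0.067 ]
scene -50 405 slope -0.0024 front z 92.1 back 91.8
scene 0 436 slope -0.0005 front z 92.0 back 91.9
scene 50 504 slope 0.0055 front z 91.6 back 92.3
cassette_mid 0.84 [314.304 211.92 ] [ 0.4542 -0.1707  0.023 ]
tab_face 0.4 [344.704 268.896] [0.5671 0.1646 0.067 ]
```

View pics/fin.png

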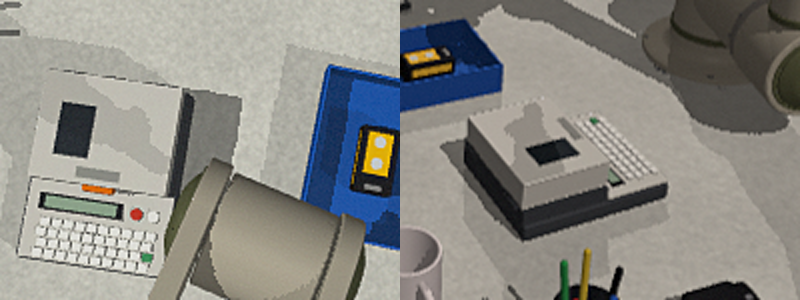

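```bash
python3 -c "
from rig import ticket; print(ticket.close_job())"
```

```text
the job is handed in; nothing more can be done
None
```

I handed the job in at about 26 s: the cassette lies flat in the blue box and the cover is shut, its roof measuring level at about 92 mm. I took the catch to be home without testing it, because I pressed down with about 47 N at the fingertips against the 5–15 N you gave. The bystanders were never touched, and nothing came back from the judging beyond confirmation of hand-in.

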